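# Bleed stem to the top

## Robot

A 6-joint arm with a two-finger parallel gripper is mounted at the origin on the work surface. World frame = base frame: x ahead of the robot, y to its left, z up, the work surface at z = 0. Lengths are in mm, angles in rad, forces in N, time in s.
With the tool pointing down it reaches from about 275 to 750 mm from the base axis. Payload 10.2 kg.
Tool frame: the origin (TCP) lies between the finger pads; the fingertips stand 11 mm ahead of it and the grasp point (between the pads) lies 8 mm behind it (ctrl.nose_length is the distance from the TCP to the fingertips, in mm); x points along the fingers, y is the direction in which the jaws open and shut, and the axes are right-handed (so a half turn about x gives the same grasp; the last joint's range is limited). The gripper opens to 85 mm and grips with 20 to 120 N. Pads are 22 mm wide; open, the fingers measure 114 mm over their backs; the gripper's body (76 mm by 85 mm) begins 54 mm behind the grasp point. The pads swing forward as they close: fully open they stand 13 mm farther back than shut.
Start: joints at [1.122, 0.313, 1.498, -0, 1.331, -0.223], TCP at [117.553, 511.676, 211.794] pointing down, gripper open.
Joint ranges: [-2.94, 2.94], [-0.97, 2.17], [0.19, 2.56], [-1.23, 4.37], [0.02, 3.11], [-2.88, 2.88]. Speed limits (rad/s): [2.39, 2.39, 3.01, 3.14, 3.14, 3.14].

## Interface

Orientations are given as a unit quaternion [w, x, y, z].
In Python, from rig import ctrl, capture, ticket gives the robot as it stands.
- The arm moves only by the tool step_arm, never from a script. Its argument "commands" is a list of rows, each a list of 2 entries, a list of its own where there are three numbers: the shift along the world's x, y, z normalised to -1 to 1, where 1 is 0.04 m, then the turn about the world's z normalised to -1 to 1, where 1 is 180 degrees. A call has 1 to 5 rows; each row shifts and turns the commanded pose from where the row before left it; what a row does not reach is not made up. A row lasts 1/10 s, in which the tool goes at most 50 mm and 8.59 degrees, less where a joint would pass 70% of its speed; a pose out of reach is approached as far as the arm can. A call with a number of a shift or a turn outside -1 to 1 is refused whole. A call with a gripper value outside its range is refused whole. "gripper" is the closure, from -1 (fully open) to 1 (shut), so that 0 is half open, set as the call begins (left out, the last holds). The fingers move at their own pace and stop on an object; "force" is the grip in N (left out, the last holds). Time passes only in rows, so rows that do not move let the fingers close. It gives the time, the measured TCP pose, the force and the opening at its end, in the units of the state.
- ctrl.sense(): the state, without advancing time (a new reading comes with each control period).
- capture(name): name is "scene" or "top" or "wrist"; returns a dict with "image" (480x640x3 uint8, blue, green, red), "fov_y" (degrees; the focal length in pixels is half the picture's height over the tangent of half this angle, whatever the lens; pixels are square), "cx", "cy" (the principal point, pixels), "origin" and "orientation" of the camera in the world. Camera axes: x right, y down, z forward; pixel columns grow to the right and rows downward; lengths in mm; the calibration is good to about 2 mm. A picture is of the moment at which its call begins. There is no depth.
- ticket.finish_job(): hands the job in, once; it reports no verdict.
The state is a dict: "time_s": time; "joints": joint angles; "dq": joint speeds; "tau": joint torques, N m; "eef_pos": TCP position; "ee_rot": TCP orientation; "force": force on the tool from outside, world axes, zero at the start; "wrist_torque": the same for the moment, N m; "grip_width": opening from 0.0 (shut) to 1.0 (fully open).
Only numpy, scipy, OpenCV 4.12 (cv2) and the standard library are available. Lean on these libraries where they do the work, as an engineer would, in place of code of your own. Each camera call takes 0.05 s, during which the arm holds its last target.

## Task

Push the spokes of the bench wheel round until its brass bleed stem points straight up, then leave it standing still there. Push gently with the fingertips and never grip the wheel, do not touch the bleed stem itself, and leave the loose fittings on the bench where they lie.

Things in the scene. Friction and masses are not known exactly. Their poses are not given: they have to be found in the camera images.
- wheel: Steel capstan hand wheel on a level axle: thin rim (136 mm over all), five round spokes 14 mm thick reaching 140 mm from the axle, ending in black balls of 22 mm. Origin: hub centre, 170 mm above bench. x: along the axle, level, away from robot. z: along the bleed stem. Spokes lie in its y-z plane at 36, 108, 180, 252, 324 deg from z. Turns endlessly either way, stiff (0.22 N m), stays put.
- stem_tip (a point): Outer end of the bleed stem: a short brass valve stem, like a tyre valve, that sticks out radially from the rim midway between two spokes, 66 to 96 mm from the axle, at most 18 mm thick. Fixed to the wheel; same axes as the wheel (z outward along the stem). The rules call the stem's parts wheel_c0, wheel_c1, wheel_c2.
- stand: Fixed grey pillar that carries the wheel, on the robot's side of it. Origin on the bench below the hub centre, x level along the axle away from the robot. Pillar and bearing (72 mm wide, top 206 mm above the bench) lie 50 to 120 mm behind the wheel's plane, towards the robot; base plate 150 x 170 x 12 mm.
- elbow: Loose zinc elbow adapter, 55 mm long and 54 mm high, standing on the bench; origin under its upright leg. A bystander.
- guard: Loose blue plastic tip guard, 34 mm diameter, 46 mm high, standing on the bench; origin under its centre. A bystander.
- valve_body: Loose brass ball-valve body, 64 mm long, 46 mm high, lying on the bench; origin under its centre. A bystander.
- sleeve: Loose chunky steel coupler sleeve, 46 mm diameter, 52 mm high, standing on the bench; origin under its centre. A bystander.

How it is judged:
By the outcome, as a careful person would: the job done as asked, in the order asked, and still so for the second after the job is handed in, with the robot touching nothing.
It also fails if it takes over 64 s, if anything falls off the work surface, if the arm or the gripper's body presses on something with over 40 N, if the wrist force passes 120 N, or if a joint passes its speed limit or range.

## Working session

There is one attempt and no reset: what is moved stays moved. The work goes in short steps, Python scripts to look and compute and a tool call to move; the robot and the scene stay as the last step left them, time stands still between calls to the robot, and variables do not carry over. Pictures are saved under pics/ and viewed, and the job is handed in when it is done.

Besides the shell and the picture viewer there is one more tool, called after ">>>" as name(argument=value, ...) on one line, values as JSON. step_arm: Moves the arm, as the interface text tells. Its arguments: {"type":"object","properties":{"commands":{"type":"array","items":{"type":"array"}},"gripper":{"type":"number"},"force":{"type":"number"}},"required":["commands"]}

```bash
mkdir -p pics; ls
python3 - <<'E'
from rig import ctrl,capture
import cv2,json
for n in("scene","top","wrist"):
    c=capture(n);cv2.imwrite(f"pics/{n}0.png",c["image"])
    print(n,c["fov_y"],c["cx"],c["cy"],c["origin"],c["orientation"])
print(ctrl.sense())
E
```

```text
pics
scene 44.91807859312736 312.4439074303796 239.37470946941374 [1297.32368017 -550.18832601  865.89807402] [-0.41047651  0.7954548   0.40003299 -0.19681034]
top 51.28753748651568 320.3932765315346 239.49226690584175 [ 479.50412434   34.88546489 1034.70678019] [ 0.04205081 -0.70058584  0.71184285 -0.02628635]
wrist 69.25618475915553 313.25269793823105 239.7052681328929 [ 36.17830999 530.96950584 372.95745152] [0.1281868  0.77165976 0.61478868 0.10071857]
{'time_s': 0.15, 'joints': array([ 1.12158619e+00,  3.13322446e-01,  1.49823038e+00,  1.13570385e-06,
        1.33100607e+00, -2.23413337e-01]), 'dq': array([-1.06554096e-04, -1.81744861e-03, -2.37650948e-03,  1.26281330e-03,
       -4.78895352e-05,  5.85936761e-04]), 'tau': array([ 3.35546629e-04, -4.12366498e+01, -2.59800625e+01, -2.04892922e-04,
        3.13679477e-03, -2.27624264e-05]), 'eef_pos': array([117.46689071, 511.48236589, 211.37817054]), 'ee_rot': array([ 0.70249196,  0.07933948,  0.70271817, -0.07998418]), 'force': array([-0.05860475, -0.53645098,  0.05930168]), 'wrist_torque': array([-0.02686201,  0.02088118,  0.00498107]), 'grip_width': 0.9984054577747619}
```

View pics/scene0.png

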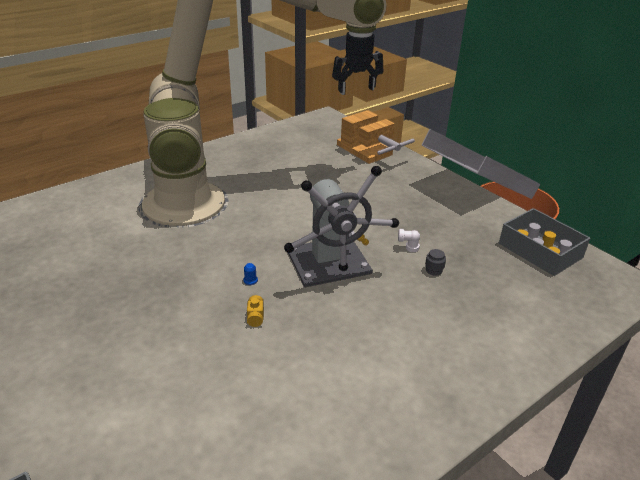

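View pics/top0.png

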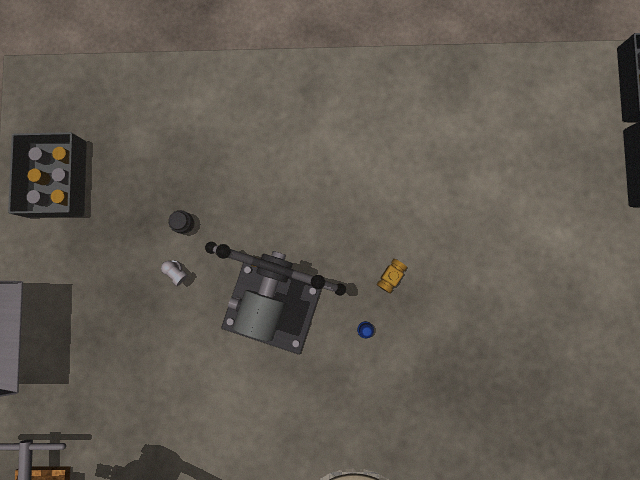

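View pics/wrist0.png

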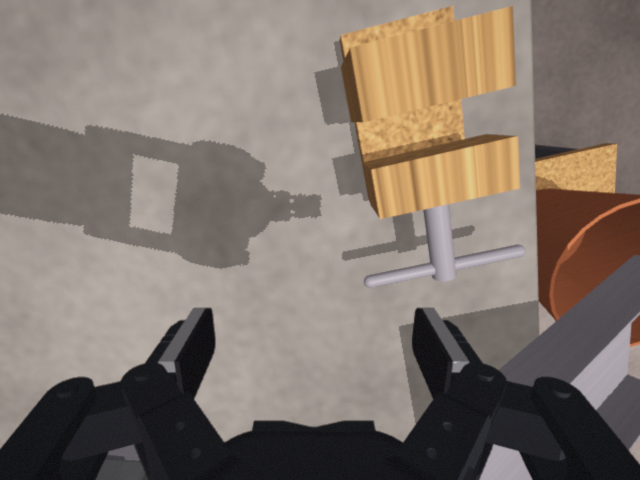

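Run:
```python
import cv2
a=cv2.imread("pics/scene0.png")[150:290,230:450];cv2.imwrite("pics/s0z.png",cv2.resize(a,None,fx=3.6,fy=3.6,interpolation=2))
a=cv2.imread("pics/top0.png")[190:370,150:420];cv2.imwrite("pics/t0z.png",cv2.resize(a,None,fx=2.9,fy=2.9,interpolation=2))
```

```text
(no output)
```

View pics/s0z.png

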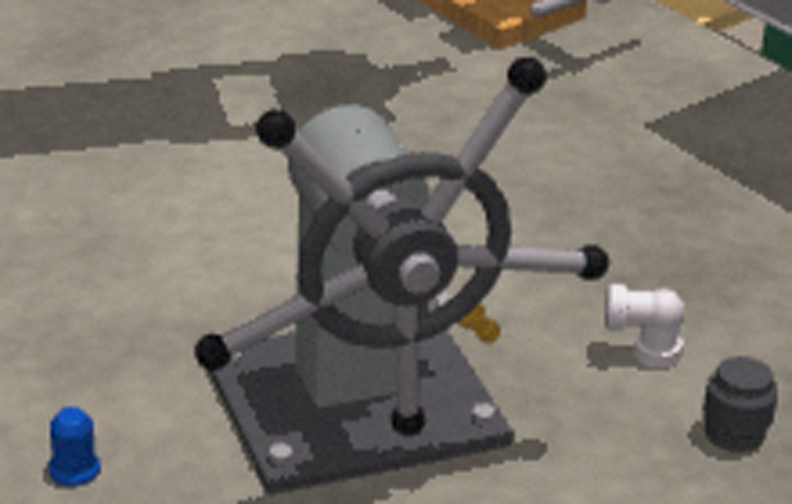

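View pics/t0z.png

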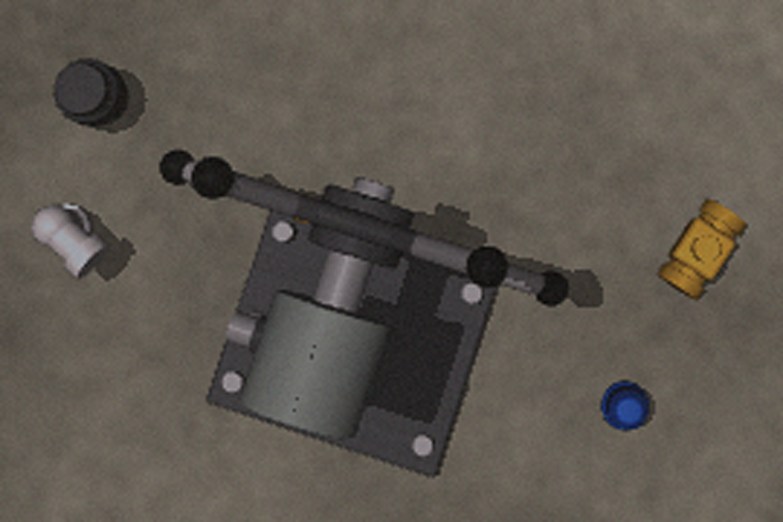

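```bash
cat > h.py <<'E'
import numpy as np
from scipy.spatial.transform import Rotation as R
from scipy.optimize import least_squares
CAM={"scene":(44.91807859312736,312.4439074303796,239.37470946941374,[1297.32368017,-550.18832601,865.89807402],[-0.41047651,0.7954548,0.40003299,-0.19681034]),
"top":(51.28753748651568,320.3932765315346,239.49226690584175,[479.50412434,34.88546489,1034.70678019],[0.04205081,-0.70058584,0.71184285,-0.02628635])}
def proj(n,P):
    f,cx,cy,o,q=CAM[n];F=240/np.tan(np.radians(f/2))
    p=R.from_quat(np.roll(q,-1)).inv().apply(np.atleast_2d(P)-o)
    return np.c_[cx+F*p[:,0]/p[:,2],cy+F*p[:,1]/p[:,2]]
def ray(n,u,v,z):
    f,cx,cy,o,q=CAM[n];F=240/np.tan(np.radians(f/2));o=np.array(o)
    d=R.from_quat(np.roll(q,-1)).apply([(u-cx)/F,(v-cy)/F,1]);return o+d*(z-o[2])/d[2]
def pt(h,psi,r,phi):
    phi=np.asarray(phi);return np.array(h)+np.outer(r*np.sin(phi),[-np.sin(psi),np.cos(psi),0])+np.outer(r*np.cos(phi),[0,0,1])
E
python3 - <<'E'
from h import *
S=np.array([[376.1,170.8],[306.4,185.6],[289.2,247.5],[343.3,266.7],[395,222.8]])
T=np.array([[223.1,251],[317.9,281.7],[340,289.3],[210.7,247.2]])
off=np.radians([-108,-180,108,36,-36])  # rel to stem: E at stem-36, A -108,...
def f(p):
    P=pt([p[0],p[1],170],p[2],p[4],p[3]+off)
    return np.r_[(proj("scene",P)-S).ravel(),(proj("top",P[[0,1,2,4]])-T).ravel()]
s=least_squares(f,[450,120,-.2,2.3,135]);print(s.x,np.degrees(s.x[2:4]),s.cost);print(s.fun.round(1))
p=s.x
print(pt([p[0],p[1],170],p[2],p[4],p[3]+off).round(),np.degrees(p[3]+off))
print("stem",pt([p[0],p[1],170],p[2],96,[p[3]]),proj("scene",pt([p[0],p[1],170],p[2],90,[p[3]])))
for n,u,v,z in(("elbow",176,273,30),("guard",366,330,46),("valve",393,275,40),("sleeve",180,221,52)):print(n,ray("top",u,v,z))
E
```

```text
[ 5.15870050e+02  1.34293131e+02 -3.29094787e-01  2.44866497e+00
  1.29442306e+02] [-18.85574237 140.29816841] 0.42076005718134124
[ 0.2 -0.2 -0.1 -0.1 -0.2  0.1  0.1 -0.4 -0.6 -0.1 -0.1 -0.3  0.1  0.1
 -0.1 -0.1 -0.  -0.2]
[[538. 200. 279.]
 [489.  56. 270.]
 [477.  20. 122.]
 [519. 142.  41.]
 [556. 253. 138.]] [ 32.29816841 -39.70183159 248.29816841 176.29816841 104.29816841]
stem [[535.68916368 192.32626356  96.13960304]] [[365.13215559 241.37135306]]
elbow [514.12011199 349.30760584  30.        ]
guard [396.84807    -30.03286558  46.        ]
valve [503.11596683 -86.30184393  40.        ]
sleeve [616.8497284 335.753192   52.       ]
```

Run:
```python
from h import *
from rig import ctrl
s=ctrl.sense();M=R.from_quat(np.roll(s["ee_rot"],-1)).as_matrix();print(M.round(3))
y=M[:,1];print(np.degrees(np.arctan2(y[1],y[0])))
h=[515.9,134.3,170]
for yw in(110,100,60,20,0,-20,-50,-80):print(yw,(np.array(h[:2])+yw*np.array([.323,.946])).round())
```

```text
[[-0.     0.224  0.975]
 [-0.001  0.975 -0.224]
 [-1.    -0.001 -0.   ]]
77.06278672096467
110 [551. 238.]
100 [548. 229.]
60 [535. 191.]
20 [522. 153.]
0 [516. 134.]
-20 [509. 115.]
-50 [500.  87.]
-80 [490.  59.]
```

>>> step_arm(commands=[[[0.5,-0.3,0.6],-0.033],[[0.9,-0.55,0.4],0],[[0.9,-0.55,0.3],0],[[0.9,-0.55,0.3],0],[[0.9,-0.55,0.3],0]], gripper=1, force=20)

```text
time_s: 0.65
eef_pos: [282.7, 410.5, 288.2]
ee_rot: [0.697, 0.116, 0.698, -0.116]
force: [-0.0, 0.6, -0.7]
grip_width: 0.141
```

>>> step_arm(commands=[[[0.9,-0.55,0.2],0],[[0.9,-0.55,0.2],0],[[0.9,-0.55,0.2],0],[[0.9,-0.55,0],0],[[0.9,-0.5,0],0]])

```text
time_s: 1.15
eef_pos: [462.9, 302.4, 311.9]
ee_rot: [0.698, 0.116, 0.697, -0.116]
force: [0.6, 0.7, 0.9]
grip_width: 0.001
```

>>> step_arm(commands=[[[0,0,0],0],[[0,0,0],0]])

```text
time_s: 1.35
eef_pos: [461.8, 303.3, 311.2]
ee_rot: [0.697, 0.116, 0.698, -0.117]
force: [-1.2, 0.1, -0.0]
grip_width: 0.002
```

>>> step_arm(commands=[[[0.8,-0.5,0],0],[[0.8,-0.5,0],0],[[0.7,-0.5,-0.3],0],[[0,0,-0.4],0],[[0,0,-0.4],0]])

```text
time_s: 1.85
eef_pos: [553.2, 244.1, 267.1]
ee_rot: [0.697, 0.116, 0.698, -0.116]
force: [-0.5, -0.4, -0.0]
grip_width: 0.0
```

```bash
cat > look.py <<'E'
import sys,cv2
from rig import capture,ctrl
n=sys.argv[1];c=capture("scene");cv2.imwrite(f"pics/s{n}.png",cv2.resize(c["image"][100:300,200:480],None,fx=2.85,fy=2.85,interpolation=2))
s=ctrl.sense();print(s["time_s"],s["eef_pos"],s["force"])
E
python3 look.py 1
```

```text
1.9 [552.13289037 244.24667284 264.32864744] [-0.55884317  1.01005495 -2.61058473]
```

View pics/s1.png

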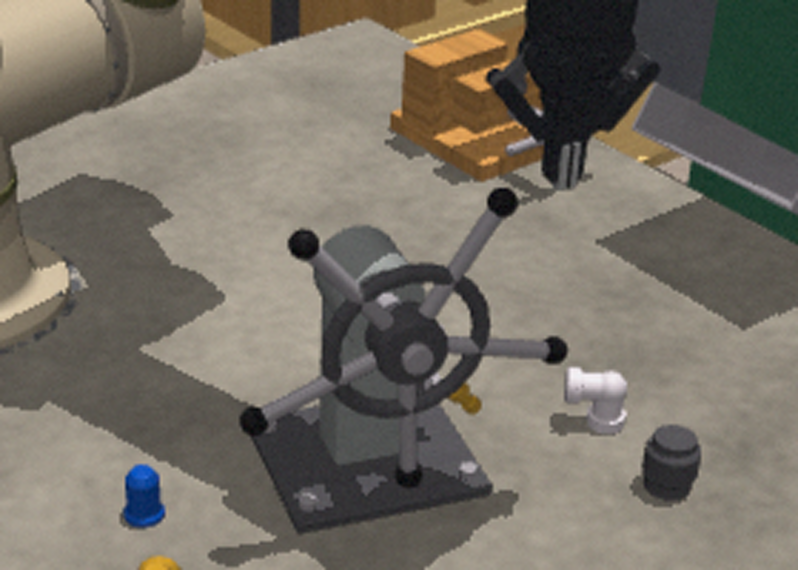

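Run:
```python
from h import *
from rig import ctrl
s=ctrl.sense();print(s["joints"],proj("scene",s["eef_pos"]-[0,0,11]))
```

```text
[ 2.22551795e-01  4.67933446e-01  1.14040917e+00  2.06020119e-04
  1.53795460e+00 -1.01969210e+00] [[395.30840902 178.11400227]]
```

>>> step_arm(commands=[[[0,0,0],0.047],[[0,0,0],0.047],[[0,0,0],0.047],[[0,0,0],0.047],[[0,0,0],0.047]])

```text
time_s: 2.4
eef_pos: [552.7, 244.8, 268.6]
ee_rot: [0.692, -0.146, 0.692, 0.146]
force: [-0.4, -0.2, -0.8]
grip_width: 0.004
```

>>> step_arm(commands=[[[0,0,0],0.047],[[0,0,0],0.047],[[0,0,0],0.047],[[0,0,0],0.047],[[0,0,0],0.047]])

```text
time_s: 2.9
eef_pos: [552.7, 244.8, 268.6]
ee_rot: [0.593, -0.386, 0.592, 0.386]
force: [-0.7, -0.3, 0.9]
grip_width: 0.0
```

>>> step_arm(commands=[[[0,0,0],0.03],[[-0.08,-0.24,0],0]])

```text
time_s: 3.1
eef_pos: [549.6, 235.4, 268.3]
ee_rot: [0.575, -0.412, 0.574, 0.412]
force: [-0.1, 0.2, 0.4]
grip_width: 0.004
```

```bash
python3 look.py 2
python3 - <<'E'
from h import *
from rig import ctrl
s=ctrl.sense()
for d in(0,11):print((proj("scene",s["eef_pos"]-[0,0,d])-[200,100])*2.85)
E
```

```text
3.15 [549.40772962 233.48519141 268.37388106] [-0.88599573 -1.22433395 -0.41000601]
[[545.44861184 207.53908768]]
[[544.03771422 220.58437753]]
```

View pics/s2.png

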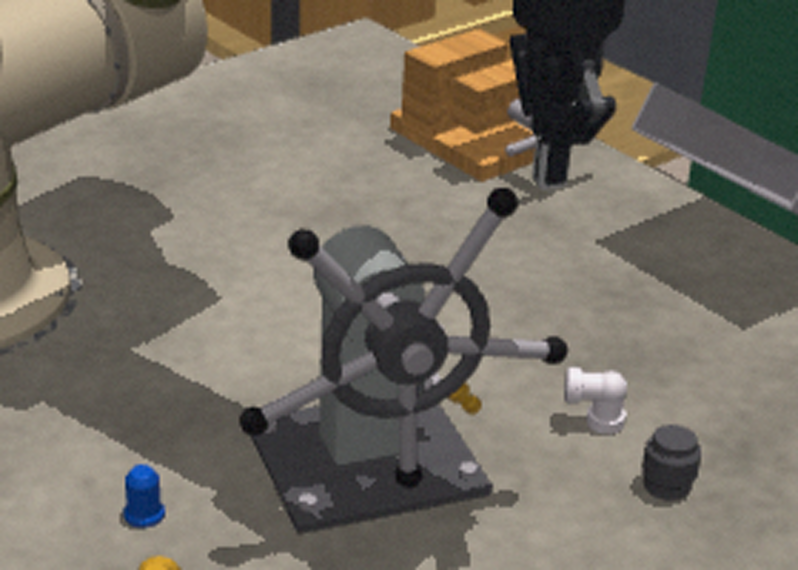

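Run:
```python
from h import *
from rig import ctrl,capture
import cv2
s=ctrl.sense();c=capture("top");im=c["image"]
d=capture("scene");print(c["origin"],c["orientation"],d["origin"],d["orientation"],d["cx"],d["cy"],d["fov_y"],s["eef_pos"])
a=im[150:310,130:330].copy();b=d["image"][120:220,340:460].copy()
a=cv2.resize(a,None,fx=3,fy=3);b=cv2.resize(b,None,fx=4.8,fy=4.8,interpolation=2)
for dd in(0,11):
  t=((proj("top",s["eef_pos"]-[0,0,dd])[0]-[130,150])*3).astype(int);cv2.circle(a,t.tolist(),3,(0,0,255),-1)
  t=((proj("scene",s["eef_pos"]-[0,0,dd])[0]-[340,120])*4.8).astype(int);cv2.circle(b,t.tolist(),3,(0,0,255),-1)
cv2.imwrite("pics/t3.png",a);cv2.imwrite("pics/s3.png",b)
```

```text
[ 479.50412434   34.88546489 1034.70678019] [ 0.04205081 -0.70058584  0.71184285 -0.02628635] [1297.32368017 -550.18832601  865.89807402] [-0.41047651  0.7954548   0.40003299 -0.19681034] 312.4439074303796 239.37470946941374 44.91807859312736 [549.40772962 233.48519141 268.37388106]
```

View pics/t3.png

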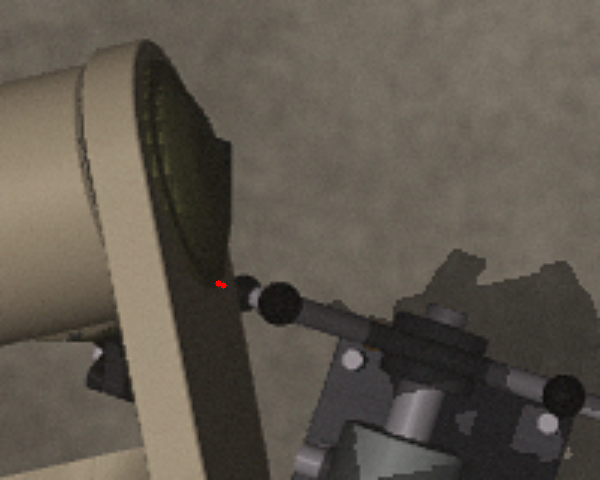

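View pics/s3.png

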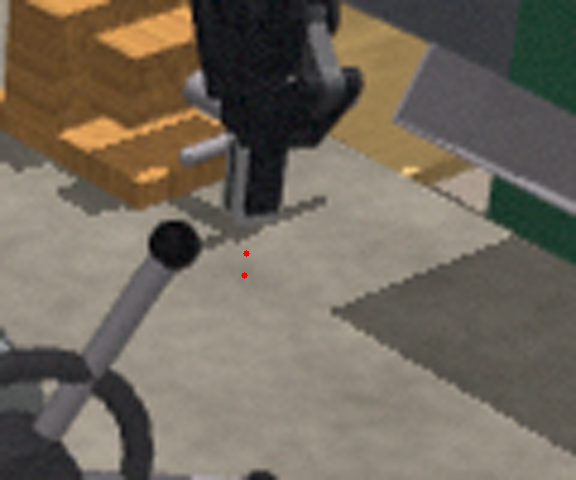

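Run:
```python
from h import *
from rig import ctrl,capture
import cv2
print(proj("scene",[[117.5,511.5,211.4],[117.5,511.5,213]]))
s=ctrl.sense();d=capture("wrist");CAM["wrist"]=(d["fov_y"],d["cx"],d["cy"],d["origin"],d["orientation"])
im=d["image"].copy()
P=pt([515.9,134.3,170],np.radians(-18.86),129.4,np.radians([32.3,104.3,176.3,248.3,-39.7]))
P=np.r_[P,[[516,134,170],[616.8,335.7,52],[514,349,30]],[s["eef_pos"]-[0,0,11]]]
for q in proj("wrist",P):cv2.circle(im,q.astype(int).tolist(),5,(0,0,255),2)
print(proj("wrist",P).round(),d["origin"],s["joints"]);cv2.imwrite("pics/w3.png",im)
a=cv2.imread("pics/scene0.png")[20:120,300:420];cv2.imwrite("pics/s0h.png",cv2.resize(a,None,fx=5,fy=5))
```

```text
[[356.48003224 102.12933753]
 [356.51334116 101.60002335]]
[[ 311.  230.]
 [ 313.  243.]
 [ 312.  107.]
 [ 311.  -92.]
 [ 310. -206.]
 [ 312.   86.]
 [ 288.  296.]
 [ 370.  273.]
 [ 312.  281.]] [522.30873353 156.31858661 429.97616259] [ 2.06443212e-01  4.48347869e-01  1.15928684e+00 -1.32334489e-05
  1.53335307e+00 -2.60332747e+00]
```

View pics/w3.png

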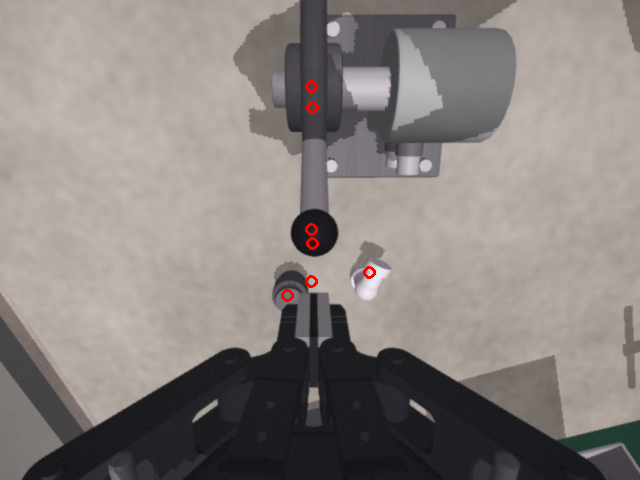

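View pics/s0h.png

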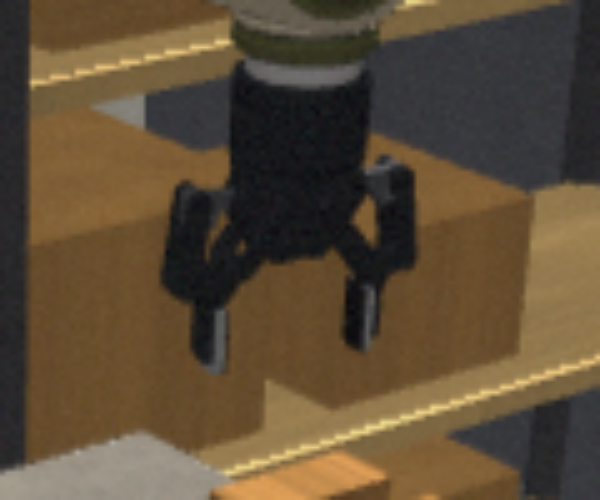

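Run:
```python
from h import *
from rig import ctrl,capture
print(ctrl.nose_length)
s=ctrl.sense();d=capture("wrist");CAM["wrist"]=(d["fov_y"],d["cx"],d["cy"],d["origin"],d["orientation"])
obs=[("scene",[340+258/4.8,120+215/4.8]),("wrist",[316,294])]
r=least_squares(lambda p:np.concatenate([proj(n,p)[0]-o for n,o in obs]),s["eef_pos"])
print(r.x-s["eef_pos"],r.fun)
for dz in(-11,0,10,20,30):print(dz,[proj(n,s["eef_pos"]+[0,0,dz])[0].round(1) for n,_ in obs])
```

```text
11.0
[-3.47763629 -4.11036988 14.64119633] [-3.86471571  1.84490036 -0.16731017  0.95858558]
-11 [array([391.3, 177.5]), array([311.9, 281. ])]
0 [array([391.8, 172.9]), array([311.8, 290.3])]
10 [array([392.3, 168.7]), array([311.8, 299.7])]
20 [array([392.7, 164.5]), array([311.7, 310.2])]
30 [array([393.2, 160.2]), array([311.6, 322. ])]
```

>>> step_arm(commands=[[[0,0,-0.3],0],[[0,0,-0.3],0],[[-0.08,-0.24,0],0],[[-0.08,-0.24,0],0],[[0,0,0],0]])

```text
time_s: 3.85
eef_pos: [543.9, 213.6, 244.5]
ee_rot: [0.576, -0.411, 0.575, 0.411]
force: [-0.5, -0.6, -0.4]
grip_width: -0.0
```

```bash
python3 look.py 4
python3 - <<'E'
import cv2
from rig import capture
d=capture("wrist");cv2.imwrite("pics/w4.png",d["image"])
E
```

```text
3.9 [543.97380317 214.02845499 244.41875591] [ 0.7619478  -1.07459521  0.36573016]
```

View pics/s4.png

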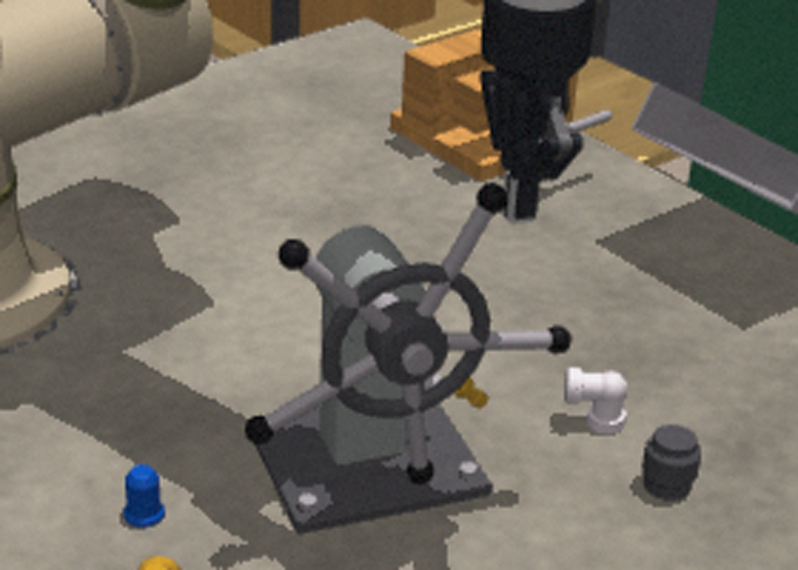

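View pics/w4.png

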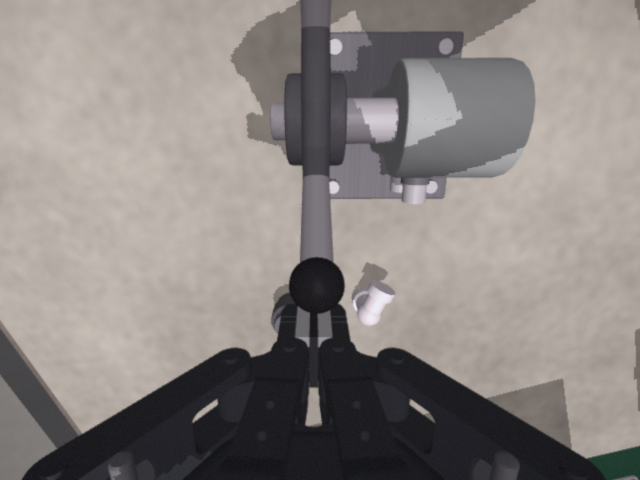

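>>> step_arm(commands=[[[-0.1,-0.28,-0.12],0],[[-0.1,-0.28,-0.12],0],[[-0.1,-0.28,0],0],[[-0.1,-0.28,0],0],[[-0.1,-0.28,0],0]])

```text
time_s: 4.45
eef_pos: [523.8, 158.2, 234.5]
ee_rot: [0.575, -0.411, 0.575, 0.411]
force: [1.2, 2.5, 0.1]
grip_width: -0.001
```

```bash
python3 look.py 5
```

```text
4.5 [523.47321115 156.71122746 234.53023296] [ 1.00189208 -1.77500562  0.07276623]
```

View pics/s5.png

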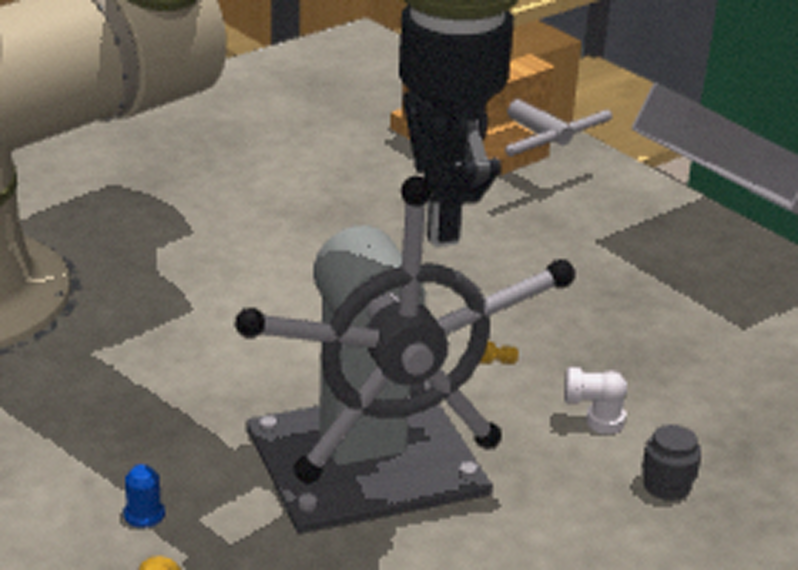

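>>> step_arm(commands=[[[-0.1,-0.28,0],0],[[-0.1,-0.28,0],0],[[-0.1,-0.28,0],0],[[-0.1,-0.28,0],0],[[-0.1,-0.28,0],0]])

```text
time_s: 5.0
eef_pos: [503.6, 102.0, 234.2]
ee_rot: [0.575, -0.411, 0.575, 0.411]
force: [0.2, 2.2, -0.3]
grip_width: -0.001
```

```bash
python3 look.py 6
```

```text
5.05 [503.22511246 100.53961229 234.27817605] [ 0.29028103 -1.93291797 -0.12144865]
```

View pics/s6.png

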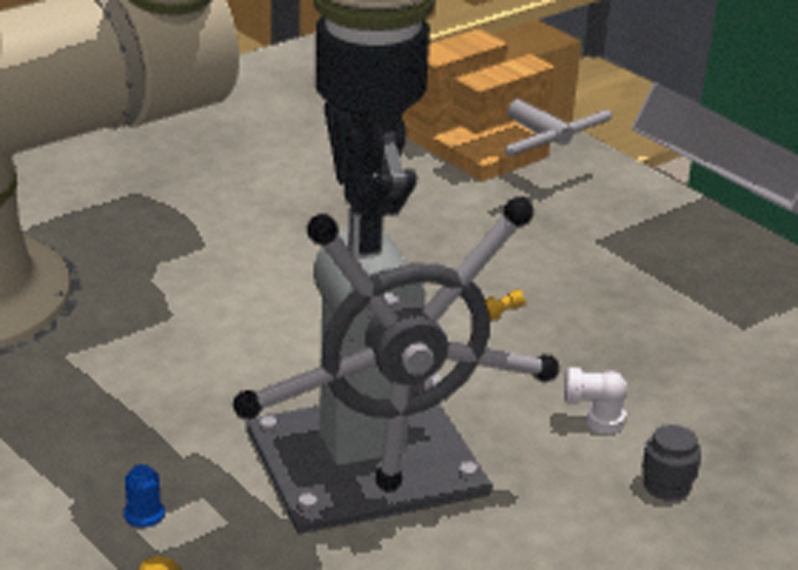

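>>> step_arm(commands=[[[-0.1,-0.28,0],0],[[-0.1,-0.28,0],0],[[0,0,0],0],[[0.08,0.24,0],0],[[0.08,0.24,0.3],0]])

```text
time_s: 5.55
eef_pos: [502.1, 101.4, 245.2]
ee_rot: [0.574, -0.411, 0.577, 0.411]
force: [-0.4, -0.0, -0.0]
grip_width: 0.008
```

>>> step_arm(commands=[[[0,0,0.7],0],[[0,0,0.7],0],[[0,0,0.5],0],[[0,0,0],0]])

```text
time_s: 5.95
eef_pos: [503.4, 101.6, 324.6]
ee_rot: [0.576, -0.413, 0.574, 0.41]
force: [0.2, -0.7, -1.3]
grip_width: -0.002
```

```bash
python3 look.py 7
```

```text
6.0 [502.83448016 101.51072258 322.6282741 ] [ 0.89281154 -0.82400994 -0.57986031]
```

View pics/s7.png

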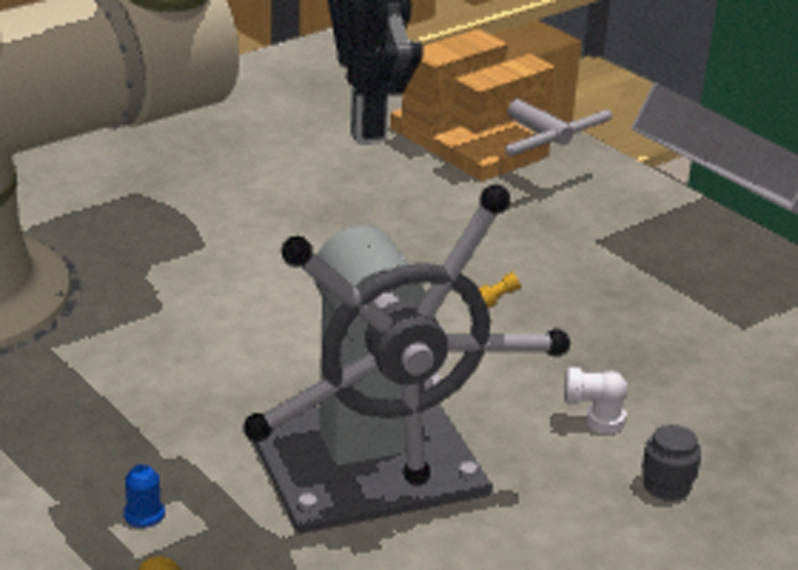

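>>> step_arm(commands=[[[0.28,0.8,0],0],[[0.27,0.8,0],0],[[0.27,0.8,0],0],[[0.27,0.8,0],0],[[0,0,0],0]])

```text
time_s: 6.5
eef_pos: [546.0, 232.2, 319.4]
ee_rot: [0.573, -0.411, 0.576, 0.412]
force: [-0.2, 0.0, 0.1]
grip_width: -0.002
```

>>> step_arm(commands=[[[0,0,-0.6],0],[[0,0,-0.6],0],[[0,0,-0.6],0],[[0,0,0],0]])

```text
time_s: 6.9
eef_pos: [544.4, 228.4, 246.1]
ee_rot: [0.573, -0.41, 0.578, 0.411]
force: [0.6, -0.3, 0.4]
grip_width: 0.001
```

```bash
python3 look.py 8
```

```text
6.95 [545.26261498 228.58612428 248.60554962] [0.52941711 0.19970033 1.11404843]
```

View pics/s8.png

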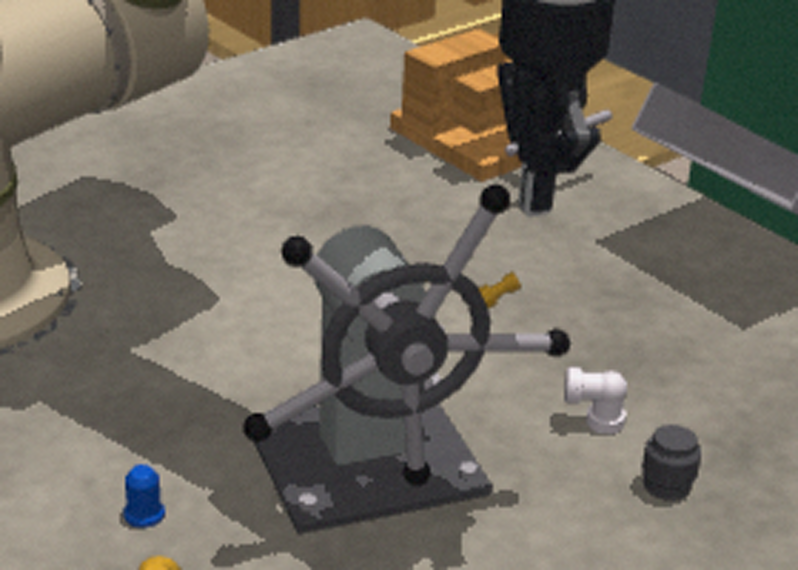

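>>> step_arm(commands=[[[-0.1,-0.28,-0.1],0],[[-0.1,-0.28,-0.1],0],[[-0.1,-0.28,0],0],[[-0.1,-0.28,0],0],[[-0.1,-0.28,0],0]])

```text
time_s: 7.45
eef_pos: [526.0, 172.1, 243.0]
ee_rot: [0.576, -0.411, 0.575, 0.41]
force: [0.9, 1.5, 2.0]
grip_width: 0.003
```

```bash
python3 look.py 9
```

```text
7.5 [525.52271413 170.66084434 242.82279802] [-0.86594637 -1.37159884  0.76047765]
```

View pics/s9.png

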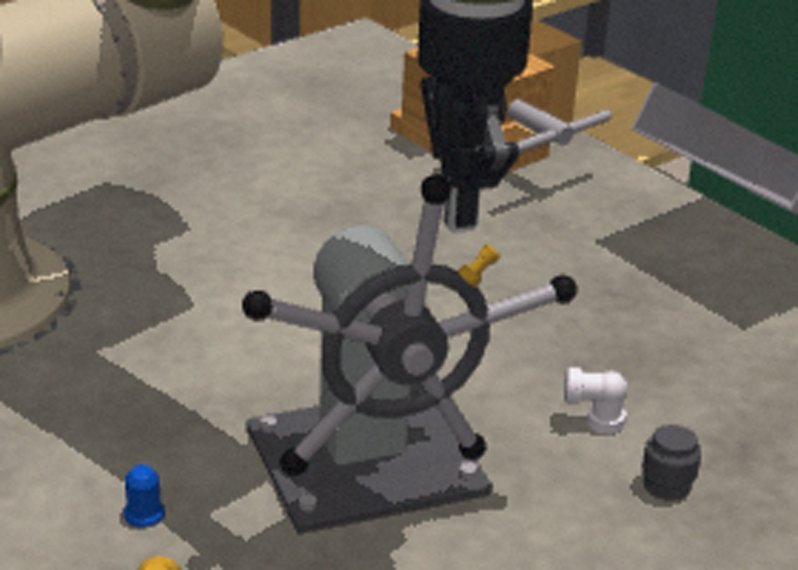

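>>> step_arm(commands=[[[-0.08,-0.24,0.05],0],[[-0.08,-0.24,0.05],0],[[-0.08,-0.24,0.05],0],[[-0.08,-0.24,0],0]])

```text
time_s: 7.9
eef_pos: [512.9, 133.8, 248.3]
ee_rot: [0.575, -0.411, 0.576, 0.411]
force: [0.9, 3.7, -0.1]
grip_width: 0.002
```

```bash
python3 look.py 10
```

```text
7.95 [512.69750424 132.607858   248.32494339] [ 0.43649963 -1.21893331  0.30771027]
```

View pics/s10.png

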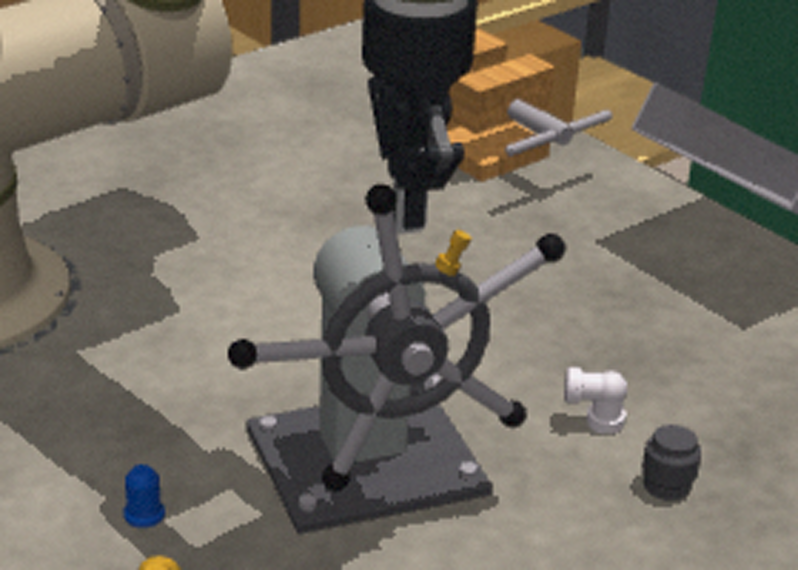

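Clear of the stem. Write an angle measurement from the black balls.

```bash
cat > ang.py <<'E'
import sys,cv2
from h import *
from rig import capture,ctrl
g=float(sys.argv[1])  # guess of stem angle deg
c=capture("scene");im=c["image"]
hub=[515.87,134.29,170];psi=-0.3291;off=np.radians([-108,-180,108,36,-36])
m=((im.max(2)<42)).astype(np.uint8)
def refine(q):
    for _ in range(6):
        y,x=np.mgrid[-7:8,-7:8];u,v=np.round(q).astype(int)
        w=m[v-7:v+8,u-7:u+8]*(((x+u-q[0])**2+(y+v-q[1])**2)<36)
        if w.sum()<8:return None
        q=np.array([(w*(x+u)).sum(),(w*(y+v)).sum()])/w.sum()
    return q
def balls(a):return proj("scene",pt(hub,psi,129.44,a+off))
a=np.radians(g)
for it in range(3):
    O=[refine(q) for q in balls(a)]
    k=[i for i in range(5) if O[i] is not None]
    r=least_squares(lambda p:(balls(p[0])[k]-np.array([O[i] for i in k])).ravel(),[a],loss="soft_l1");a=r.x[0]
print("stem deg",np.degrees(a),"n",len(k),(balls(a)[k]-np.array([O[i] for i in k])).round(1).tolist())
each=[np.degrees(least_squares(lambda p:balls(p[0])[i]-O[i],[a]).x[0]).round(1) for i in k];print(each)
# stem by colour
h=cv2.cvtColor(im,cv2.COLOR_BGR2HSV);b=cv2.inRange(h,(15,130,60),(35,255,255))
q=proj("scene",pt(hub,psi,85,[a]))[0].astype(int);w=np.zeros_like(b);cv2.circle(w,q.tolist(),16,255,-1);b&=w
ys,xs=np.nonzero(b);print("brass px",len(xs),xs.mean(),ys.mean(),"pred",q)
print("brass angle",np.degrees(least_squares(lambda p:proj("scene",pt(hub,psi,p[1],[p[0]]))[0]-[xs.mean(),ys.mean()],[a,82]).x[0]))
cv2.imwrite(f"pics/s{sys.argv[2]}.png",cv2.resize(im[100:300,200:480],None,fx=2.85,fy=2.85,interpolation=2))
s=ctrl.sense();d=s["eef_pos"]-hub;print(s["time_s"],s["eef_pos"],"yw",-np.sin(psi)*d[0]+np.cos(psi)*d[1],s["force"])
E
python3 ang.py 27 11
```

```text
stem deg 23.75192544877502 n 5 [[0.3, 0.2], [0.5, -0.7], [-0.4, -0.5], [0.5, 0.2], [0.2, -0.0]]
[np.float64(23.9), np.float64(24.1), np.float64(23.9), np.float64(23.2), np.float64(23.6)]
brass px 96 358.1041666666667 188.36458333333334 pred [359 186]
brass angle 22.968944074564057
8.0 [512.97532623 133.15597941 248.37177504] yw -2.00869562764044 [-0.30944     0.04944167  0.13754611]
```

>>> step_arm(commands=[[[-0.08,-0.24,0],0],[[-0.08,-0.24,0],0],[[-0.08,-0.24,0],0],[[0,0,0],0]])

```text
time_s: 8.4
eef_pos: [503.3, 104.3, 248.3]
ee_rot: [0.575, -0.411, 0.576, 0.41]
force: [0.1, 0.5, 0.2]
grip_width: -0.004
```

```bash
python3 ang.py 9 12
```

```text
stem deg 8.248415949870408 n 5 [[0.4, 0.2], [0.6, -0.5], [-0.5, -0.2], [0.5, 0.1], [0.3, -0.1]]
[np.float64(8.6), np.float64(9.0), np.float64(8.1), np.float64(7.7), np.float64(8.0)]
brass px 105 348.87619047619046 187.42857142857142 pred [349 185]
brass angle 7.274742362140303
8.45 [503.53039033 104.77308536 248.36518218] yw -31.920904517099785 [0.50777646 0.3774165  0.72504091]
```

View pics/s12.png

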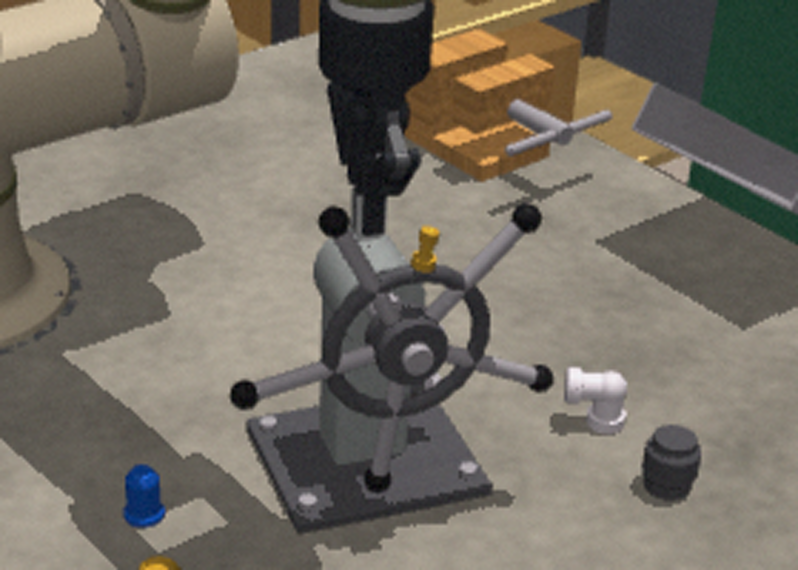

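>>> step_arm(commands=[[[-0.03,-0.09,0],0],[[-0.03,-0.09,0],0],[[-0.03,-0.09,0],0],[[0,0,0],0]])

```text
time_s: 8.85
eef_pos: [499.9, 94.5, 248.2]
ee_rot: [0.575, -0.411, 0.576, 0.41]
force: [0.6, 1.4, -0.9]
grip_width: -0.001
```

```bash
python3 ang.py 3 13
```

```text
stem deg 3.9107322861741034 n 5 [[0.4, 0.2], [0.5, -0.7], [-0.5, 0.1], [0.6, 0.0], [0.1, 0.0]]
[np.float64(4.3), np.float64(4.6), np.float64(3.6), np.float64(3.3), np.float64(3.8)]
brass px 105 346.25714285714287 187.76190476190476 pred [347 185]
brass angle 3.092686398697934
8.9 [499.94880378  94.55506975 248.21421758] yw -42.748094188625785 [0.56167764 0.93428285 0.59063122]
```

>>> step_arm(commands=[[[-0.03,-0.085,0],0],[[-0.03,-0.085,0],0],[[0,0,0],0]])

```text
time_s: 9.2
eef_pos: [497.5, 87.7, 248.2]
ee_rot: [0.575, -0.411, 0.576, 0.41]
force: [-0.3, 1.2, 0.6]
grip_width: 0.001
```

```bash
python3 ang.py 1 14
python3 - <<'E'
import cv2
from rig import capture
c=capture("top")["image"];cv2.imwrite("pics/t14.png",cv2.resize(c[200:340,170:370],None,fx=4,fy=4,interpolation=2))
E
```

```text
stem deg 1.0114079806669183 n 5 [[0.5, 0.1], [0.3, -0.9], [-0.6, -0.0], [0.6, 0.1], [-0.0, 0.0]]
[np.float64(1.3), np.float64(1.4), np.float64(0.8), np.float64(0.4), np.float64(1.0)]
brass px 101 344.53465346534654 187.87128712871288 pred [345 185]
brass angle 0.32805944257336683
9.25 [497.55113056  87.73915299 248.24443318] yw -49.973132732025284 [-1.13380658  0.42695068  0.46184461]
```

View pics/t14.png

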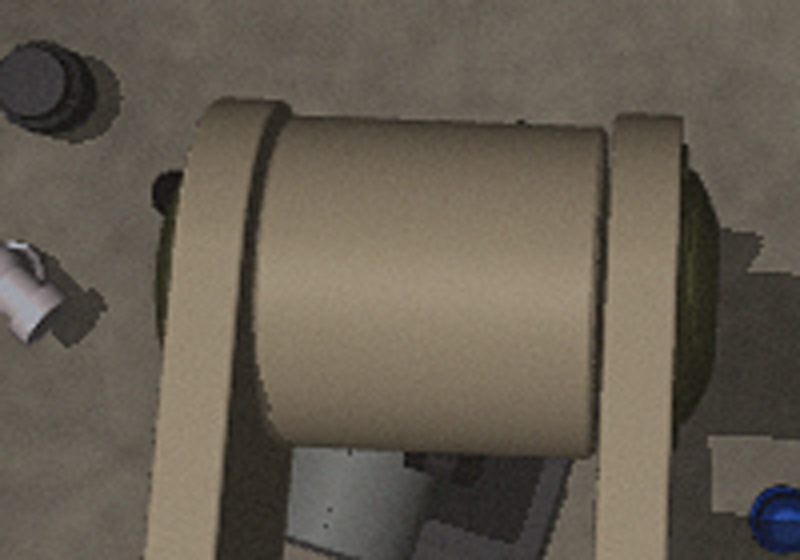

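>>> step_arm(commands=[[[-0.012,-0.035,0],0],[[0,0,0],0],[[0,0,0],0]])

```text
time_s: 9.6
eef_pos: [497.1, 86.7, 248.2]
ee_rot: [0.575, -0.411, 0.576, 0.41]
force: [1.1, 0.2, 0.3]
grip_width: 0.0
```

```bash
python3 ang.py 1 15
```

```text
stem deg 0.5777460218236183 n 5 [[0.5, 0.2], [0.5, -0.8], [-0.6, 0.2], [0.6, 0.1], [0.1, 0.0]]
[np.float64(1.0), np.float64(1.3), np.float64(0.1), np.float64(-0.0), np.float64(0.5)]
brass px 100 344.38 187.86 pred [344 185]
brass angle 0.07927457705010711
9.65 [497.1743499   86.68101952 248.19246222] yw -51.09625227994945 [-0.23123668  0.84270981  0.17876977]
```

>>> step_arm(commands=[[[0.06,0.2,0],0],[[0,0,0.5],0],[[0,0,0.7],0],[[0,0,0.7],0],[[0,0,0.7],0]])

```text
time_s: 10.15
eef_pos: [499.5, 95.0, 353.3]
ee_rot: [0.575, -0.411, 0.576, 0.41]
force: [-0.4, 0.0, -0.7]
grip_width: -0.004
```

>>> step_arm(commands=[[[-0.9,-0.4,0],0],[[-0.9,-0.4,0],0],[[-0.9,-0.4,0],0],[[-0.9,-0.4,0],0],[[0,0,0],0]])

```text
time_s: 10.65
eef_pos: [357.1, 70.3, 352.5]
ee_rot: [0.579, -0.405, 0.59, 0.391]
force: [0.3, -0.4, 0.0]
grip_width: -0.001
```

```bash
python3 ang.py 0.5 16;  python3 - <<'E'
import cv2
from rig import capture
c=capture("top")["image"];cv2.imwrite("pics/top16.png",c);cv2.imwrite("pics/t16.png",cv2.resize(c[200:340,170:370],None,fx=4,fy=4,interpolation=2))
E
```

```text
stem deg 0.42422595184857687 n 5 [[0.6, -0.0], [0.7, -0.8], [-0.4, 0.2], [0.5, 0.1], [0.1, -0.0]]
[np.float64(0.7), np.float64(1.3), np.float64(0.1), np.float64(-0.2), np.float64(0.4)]
brass px 101 344.26732673267327 187.990099009901 pred [344 185]
brass angle -0.08983017280322947
10.7 [358.65149429  70.25845532 352.31915532] yw -111.40688040154453 [ 0.56311229  0.06363775 -0.8953491 ]
```

View pics/t16.png

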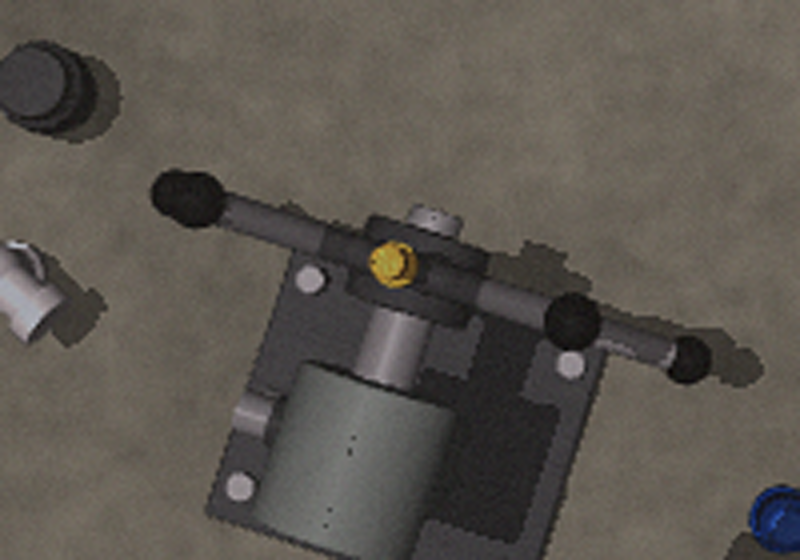

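View pics/s16.png

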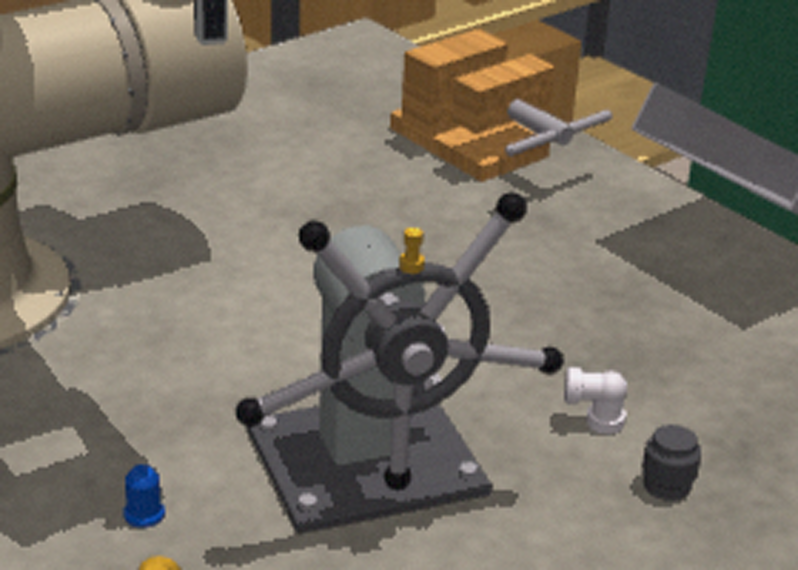

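Run:
```python
from h import *
psi=-.3291;yw=np.array([-np.sin(psi),np.cos(psi)])
q=lambda u,v:(170+u/4,200+v/4)
for n,(u,v),z in(("stem",(390,264),264),("Lball",(198,199),274.7),("Rball",(572,321),274.7),("Rlow",(688,360),130)):
    P=ray("top",*q(u,v),z);print(n,P,(P[:2]-[515.87,134.29])@yw)
```

```text
stem [514.6497587 133.8793921 264.       ] -0.7829436171005887
Lball [540.21109833 206.1082156  274.7       ] 75.83082553209034
Rball [491.46866607  63.43610642 274.7       ] -74.93772283284335
Rlow [475.46983349  16.90439038 130.        ] -124.14293519003037
```

Run:
```python
from rig import ticket,ctrl
print(ctrl.sense()["dq"].round(3));print(ticket.finish_job())
```

```text
[ 0.002  0.038 -0.018  0.003 -0.004 -0.004]
the job is handed in; nothing more can be done
None
```

The bleed stem now points straight up, to within about half a degree, and the job is handed in. I turned the wheel about 140° in two pushes. The shut fingertips pressed on one spoke, then on the next one. I then backed off, lifted clear and drew the arm back.

**Stem angle:** The last checks, taken after backing off, all agree on upright:

| Check | Angle from vertical |
|---|---|
| Five ball ends, scene camera | +0.4° (single balls −0.2° to +1.3°) |
| Brass stem colour, scene camera | −0.1° |
| Upper ball midpoint, top camera | about +0.3° |
| Stem tip, top camera | about −0.5° |

**Contact:** The pictures showed the fingers clear of the stem whenever they were near it. The force readings I saw stayed below about 5 N. The last pictures showed the elbow, guard and sleeve in their original places. The valve body was only partly in view, but the arm never went near it.

**Disagreement:** The fingertips looked 15 to 25 mm shorter in the images than the stated 11 mm ahead of the TCP. I set the push height from the pictures rather than from that figure.

**Timing:** I handed in at about 10.8 s, with the arm holding clear of the wheel. A slight settling motion remained in the arm, at most 0.04 rad/s.

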